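# Tilt the pile of large dominoes into its case

## Robot

A 7-joint arm with a two-finger parallel gripper is mounted at the origin on the work surface. World frame = base frame: x ahead of the robot, y to its left, z up, the work surface at z = 0. Lengths are in m, angles in rad, forces in N, time in s.
With the tool pointing down it reaches from about 0.425 to 1.025 m from the base axis. Payload 9.4 kg.
Tool frame: the origin (TCP) lies midway between the tips of the shut fingers; the grasp point (between the pads) lies 19 mm behind it (robot.grip_point_offset is the z of the grasp point in the tool frame, in m); z points along the fingers, x is the direction in which the jaws open and shut, and the axes are right-handed (so a half turn about z gives the same grasp; the last joint's range is limited). The gripper opens to 93 mm and grips with 3 to 60 N. Pads are 15 mm wide; open, the fingers measure 128 mm over their backs; the gripper's body (75 mm by 188 mm) begins 65 mm behind the grasp point.
Start: joints at [-1.339, 0.599, -0.003, 1.599, 0.002, 0.943, -0.08], TCP at [0.22, 0.691, 0.193] pointing down, gripper open.
Joint ranges: [-2.57, 2.57], [-0.35, 1.97], [-1.29, 1.29], [0.11, 2.56], [-1.05, 4.19], [0.11, 1.86], [-2.63, 2.63]. Speed limits (rad/s): [2.22, 2.22, 3.01, 3.01, 3.14, 3.14, 3.14].

## Interface

Orientations are given as a rotation vector (axis times angle).
In Python, from bench import robot gives the robot as it stands.
- The arm moves only by the tool step_arm, never from a script. Its argument "moves" is a list of rows, each a list of 6 numbers: the shift along the tool's x, y, z in m, then the turn, a rotation vector about the tool's x, y, z in rad. In form: [[x, y, z, rx, ry, rz], ...]. A call has exactly 5 rows; each row is the pose to reach, as a shift and turn from the pose measured when the call began, along the tool's axes at that moment; what a row does not reach only later rows make up. A row lasts 1/8 s, in which the tool goes at most 62.5 mm and 10.7 degrees, less where a joint would pass 70% of its speed; a pose out of reach is approached as far as the arm can. A call with a gripper value outside its range is refused whole. "gripper" is the opening in per cent of the stroke, from 0 (shut) to 100 (fully open), set as the call begins (left out, the last holds). The fingers move at their own pace and stop on an object; "force" is the grip in N (left out, the last holds). Time passes only in rows, so rows that repeat a pose let the fingers close, or fill a call up. It gives the time, the measured TCP pose, the force and the opening at its end, in the units of the state.
- robot.state(): the state, without advancing time (a new reading comes with each control period).
- robot.get_image(name): name is "side" or "top" or "wrist"; returns a dict with "frame" (480x640x3 uint8, red, green, blue), "fx", "fy", "cx", "cy" (pixels), "distortion" ([k1, k2, p1, p2, k3] as OpenCV has them; the pictures are not rectified), "R" (3x3) and "t" (3): a world point X has camera coordinates R X + t; the wrist camera has in their place "tool_from_camera" (4x4, takes a point from camera to tool coordinates, whose origin is the TCP and whose axes are the tool frame's). Camera axes: x right, y down, z forward; pixel columns grow to the right and rows downward; lengths in m; the calibration is good to about 2 mm. A picture is of the moment at which its call begins: read the wrist's pose just before it. There is no depth.
- robot.close_job(): hands the job in, once; it reports no verdict.
The state is a dict: "clock": time; "qpos": joint angles; "joint_velocities": joint speeds; "joint_efforts": joint torques, N m; "position": TCP position; "orientation": TCP orientation; "contact_force": force on the tool from outside, world axes, zero at the start; "ft_torque": the same for the moment, N m; "finger_gap": opening from 0.0 (shut) to 1.0 (fully open).
Only numpy, scipy, OpenCV 4.12 (cv2) and the standard library are available. Lean on these libraries where they do the work, as an engineer would, in place of code of your own. Each camera call takes 0.05 s, during which the arm holds its last target. There are 200 camera calls.

## Task

Pick up the pile of three large dominoes as one pile and put it away in the wooden case with the finger notches. Tilt it in: lean the held pile and bring one short end down into the case first, along the case's end wall, then lay the pile down level, so that all three lie flat inside, still stacked in the same order. The pile of two shorter dominoes and the narrow box without notches are not part of this.

Things in the scene. Friction and masses are not known exactly. Their poses are not given: they have to be found in the camera images.
- domino_low: Jumbo wooden domino, 96 x 48 x 12 mm along its x, y, z; pale wood, dark pips, about 40 g. Origin at the centre of its underside, z up. Bottom one of the flush pile of three (36 mm tall), lying on the stool's top 140 mm above the work surface, x along world x within 25 degrees. Grip the pile across its 48 mm width, fingertips almost down to the stool, so that all three are held.
- domino_mid: Jumbo wooden domino, 96 x 48 x 12 mm along its x, y, z; pale wood, dark pips, about 40 g. Origin at the centre of its underside, z up. The middle one of the pile, on the bottom one.
- domino_top: Jumbo wooden domino, 96 x 48 x 12 mm along its x, y, z; pale wood, dark pips, about 40 g. Origin at the centre of its underside, z up. The top one of the pile.
- domino_case: Open wooden case fixed on the stool. Origin: centre of its underside; z up; x along its length and along world x within 25 degrees. Inside 110 (x) by 62 mm (y), walls 6, floor 5 thick, rim 36 mm above the underside. The middle 60 mm of each long wall (+y, -y) is a notch open down to the floor, where the fingers holding the pile fit. The longer, narrower box without notches is not it.
Things that resemble listed ones, but are neither listed nor needed, are in the scene too. Leave any red look-alike of the domino_top alone.

How it is judged:
On the way:
1. The three dominoes, stacked, are in the case's mouth together with one short end tilted down by 7 degrees or more, the lower end below the rim ((angle between domino_low's own x axis and vertical below 1.45 rad or angle between domino_low's own x axis and vertical above 1.69 rad) and z of domino_low in the frame of domino_case between 0 and 0.034 m and horizontal distance between each of domino_low, domino_mid, domino_top and domino_case below 0.03 m and angle between the y axis of each of domino_low, domino_mid, domino_top and the y axis of domino_case, either way round below 0.26 rad and (angle between domino_mid's own x axis and vertical below 1.45 rad or angle between domino_mid's own x axis and vertical above 1.69 rad) and z of domino_mid in the frame of domino_case between 0 and 0.046 m and (angle between domino_top's own x axis and vertical below 1.45 rad or angle between domino_top's own x axis and vertical above 1.69 rad) and z of domino_top in the frame of domino_case between 0 and 0.058 m), for 0.2 s.
At the end, for the whole second after the job is handed in: All three dominoes lie at rest in the notched case, stacked in their first order: each centred within 12 mm along and 11 mm across, lengthwise within 15 degrees (either way round), level within 6 degrees (0.1 rad), at its proper height within 4 mm (x of domino_low in the frame of domino_case between -0.012 and 0.012 m and y of domino_low in the frame of domino_case between -0.011 and 0.011 m and z of domino_low in the frame of domino_case between 0.001 and 0.009 m and angle between the x axis of each of domino_low, domino_mid, domino_top and the x axis of domino_case, either way round below 0.26 rad and angle between each of domino_low, domino_mid, domino_top's own z axis and vertical below 0.1 rad and linear speed of each of domino_low, domino_mid, domino_top below 0.02 m/s and x of domino_mid in the frame of domino_case between -0.012 and 0.012 m and y of domino_mid in the frame of domino_case between -0.011 and 0.011 m and z of domino_mid in the frame of domino_case between 0.013 and 0.021 m and x of domino_top in the frame of domino_case between -0.012 and 0.012 m and y of domino_top in the frame of domino_case between -0.011 and 0.011 m and z of domino_top in the frame of domino_case between 0.025 and 0.033 m); the robot touches nothing.
It also fails if it takes over 42 s, if anything falls off the work surface, if the arm or the gripper's body presses on something with over 40 N, if the wrist force passes 120 N, or if a joint passes its speed limit or range.

## Working session

There is one attempt and no reset: what is moved stays moved. The work goes in short steps, Python scripts to look and compute and a tool call to move; the robot and the scene stay as the last step left them, time stands still between calls to the robot, and variables do not carry over. Pictures are saved under pics/ and viewed, about 8 in all and at most 12, crops included, and the job is handed in when it is done.

Besides the shell and the picture viewer there is one more tool, called after ">>>" in YAML: its name, and indented under it one key for each argument. step_arm: Moves the arm, as the interface text tells. Its arguments: {"type":"object","properties":{"moves":{"type":"array","items":{"type":"array","items":{"type":"number"}}},"gripper":{"type":"number"},"force":{"type":"number"}},"required":["moves"]}

```bash
mkdir -p pics; ls
cat > h.py <<'E'
import numpy as np,cv2
from scipy.spatial.transform import Rotation as Ro
from bench import robot
def shot(n,f):
    s=robot.state(); im=robot.get_image(n); fr=im.pop('frame')
    cv2.imwrite(f'pics/{f}.png',cv2.cvtColor(fr,cv2.COLOR_RGB2BGR))
    K=np.array([[im['fx'],0,im['cx']],[0,im['fy'],im['cy']],[0,0,1]]);d=np.array(im['distortion'],float)
    if 'R' in im: R=np.array(im['R']);t=np.array(im['t'])
    else:
        T=np.array(im['tool_from_camera']); W=np.eye(4); W[:3,:3]=Ro.from_rotvec(s['orientation']).as_matrix(); W[:3,3]=s['position']
        C=np.linalg.inv(W@T); R=C[:3,:3];t=C[:3,3]
    np.savez(f'pics/{f}.npz',K=K,d=d,R=R,t=t)
    return s
def cal(f):
    z=np.load(f'pics/{f}.npz'); return z['K'],z['d'],z['R'],z['t']
def ray(f,uv,z):
    K,d,R,t=cal(f); p=cv2.undistortPoints(np.array(uv,float).reshape(-1,1,2),K,d).reshape(-1,2)
    D=np.c_[p,np.ones(len(p))]@R; c=-R.T@t
    return c+D*((z-c[2])/D[:,2])[:,None]
def proj(f,X):
    K,d,R,t=cal(f); return cv2.projectPoints(np.array(X,float).reshape(-1,1,3),cv2.Rodrigues(R)[0],t,K,d)[0].reshape(-1,2)
E
python3 - <<'E'
from h import *
s=shot('top','top1'); shot('side','side1')
print(s); print(robot.grip_point_offset, -cal('top1')[2].T@cal('top1')[3])
a=cv2.imread('pics/top1.png');b=cv2.imread('pics/side1.png')
E
```

```text
pics
{'clock': 0.0, 'qpos': array([-1.3386945 ,  0.60012156, -0.00256907,  1.60014045,  0.00176591,
        0.94286217, -0.07979695]), 'joint_velocities': array([ 1.15821062e-03,  2.60985456e-03,  4.32929837e-04,  7.09245512e-04,
        5.62159157e-05, -1.18897462e-03,  6.27043771e-04]), 'joint_efforts': array([ 1.37051265e-04, -7.65063715e+01,  1.49751049e+00, -2.52362341e+01,
       -5.22931118e-02,  1.68963487e-02,  1.55809103e-04]), 'position': array([0.2201754 , 0.69020717, 0.1921584 ]), 'orientation': array([ 2.53579627e+00,  1.85288465e+00, -1.84377490e-03]), 'contact_force': array([-0.30189964, -0.03053683,  0.94835682]), 'ft_torque': array([-0.03770526,  0.04204044, -0.02118788]), 'finger_gap': 0.9984697416425239}
-0.0188 [ 3.06895197e-01 -7.21059316e-04  1.00765293e+00]
```

View pics/top1.png

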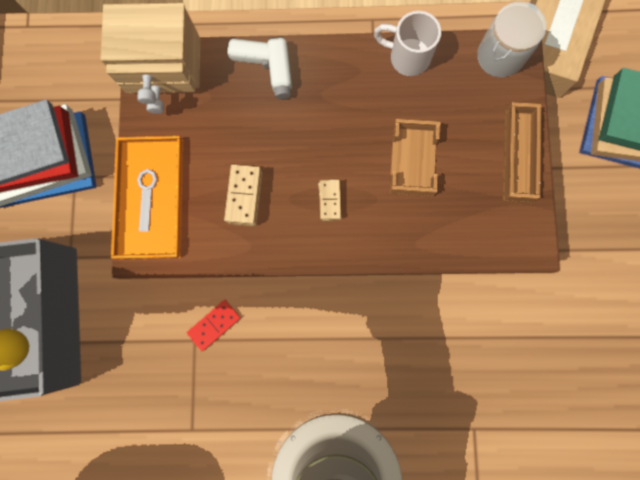

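View pics/side1.png

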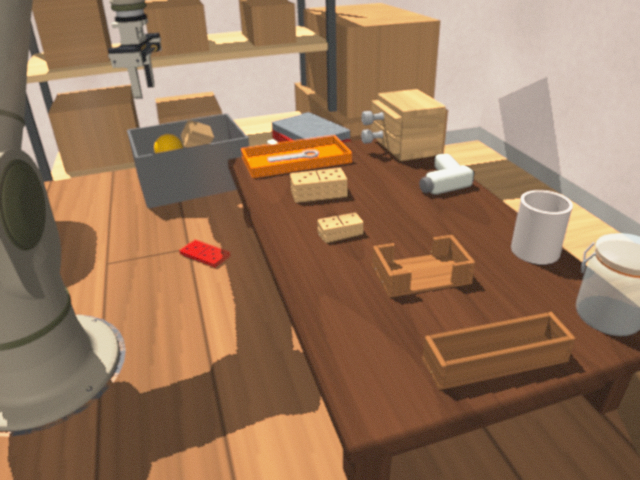

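The top view has the three-pile at about (243,195), the notched case at (415,156), and the two-pile at (330,200) between them. Next I'll enlarge the pile and the case.

Run:
```python
import cv2,numpy as np
a=cv2.imread('pics/top1.png')
f=lambda x,y:cv2.resize(a[y:y+100,x:x+70],None,fx=5.6,fy=5.6,interpolation=cv2.INTER_CUBIC)
cv2.imwrite('pics/crop1.png',np.hstack([f(210,145),f(380,105)]))
```

```text
(no output)
```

View pics/crop1.png

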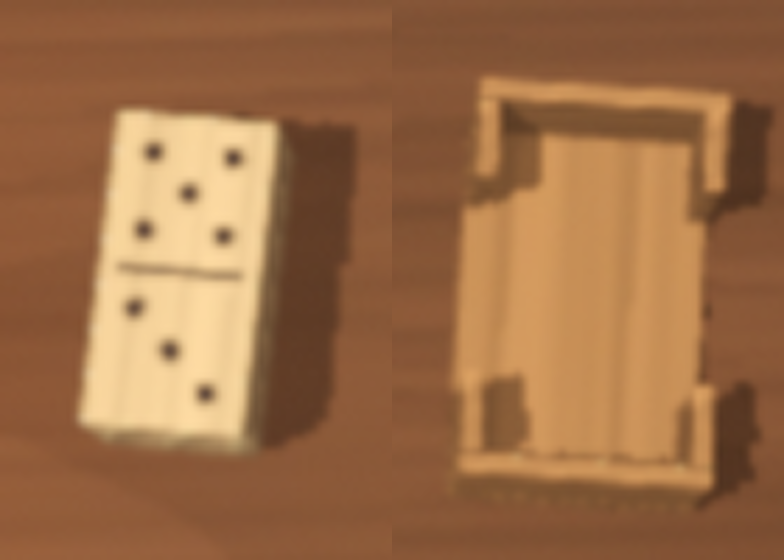

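Run:
```python
from h import *
def go(c,x0,y0,n):
    c=np.array(c,float)/5.6+[x0-.4,y0-.4]
    P=ray('top1',c,.176); m=P.mean(0); e=(P[0]+P[1]-P[2]-P[3])/2; w=(P[0]+P[3]-P[1]-P[2])/2
    print(n,m.round(4),'len',np.linalg.norm(e).round(4),'wid',np.linalg.norm(w).round(4),'yaw',np.arctan2(e[1],e[0]).round(4),np.arctan2(-w[0],w[1]).round(4))
go([(118,108),(278,120),(243,440),(80,426)],210,145,'pile')
go([(90,78),(340,96),(320,488),(66,470)],380,105,'case')
s=robot.state(); print(Ro.from_rotvec(s['orientation']).as_matrix().round(3))
print(ray('top1',[(330,185)],.164))
```

```text
pile [0.5044 0.1492 0.176 ] len 0.0977 wid 0.0486 yaw -0.1009 -0.0983
case [ 0.565  -0.1428  0.176 ] len 0.1213 wid 0.0748 yaw -0.0912 -0.096
[[ 0.304  0.953 -0.   ]
 [ 0.953 -0.304 -0.001]
 [-0.001  0.    -1.   ]]
[[0.51890468 0.00163257 0.164     ]]
```

```bash
cat >> h.py <<'E'
def yawR(yaw,tilt=0):
    x=np.array([-np.sin(yaw),np.cos(yaw),0]);z=np.array([0,0,-1.]);return np.c_[x,np.cross(z,x),z]@Ro.from_rotvec([tilt,0,0]).as_matrix()
def rel(p,yaw,tilt=0,s=None):
    s=s or robot.state(); R0=Ro.from_rotvec(s['orientation']).as_matrix()
    print(s['clock'],'pos',s['position'].round(4),'->',(R0.T@(np.array(p)-s['position'])).round(4),Ro.from_matrix(R0.T@yawR(yaw,tilt)).as_rotvec().round(4))
E
python3 - <<'E'
from h import *
rel([.5044,.1492,.34],-.1); rel([.22,.69,.34],-.1)
E
```

```text
0.1 pos [0.2202 0.6903 0.1923] -> [-0.4293  0.4352 -0.1471] [ 0.      0.0013 -0.2087]
0.1 pos [0.2202 0.6903 0.1923] -> [-5.000e-04 -1.000e-04 -1.477e-01] [ 0.      0.0013 -0.2087]
```

>>> step_arm:
  moves:
    - [0, 0, -0.06, 0, 0, -0.04]
    - [0, 0, -0.12, 0, 0, -0.08]
    - [-0.02, 0.02, -0.148, 0, 0, -0.12]
    - [-0.06, 0.06, -0.148, 0, 0, -0.16]
    - [-0.1, 0.1, -0.148, 0, 0, -0.208]
  gripper: 100
  force: 40

```text
clock: 0.72
position: [0.2856, 0.5633, 0.3403]
orientation: [2.327, 2.109, -0.002]
contact_force: [0.9, -0.1, 1.8]
finger_gap: 1.004
```

```bash
python3 -c "
from h import *
rel([.5044,.1492,.30],-.1)"
```

```text
0.725 pos [0.2856 0.5633 0.3403] -> [-0.3905  0.2585  0.0409] [0.0001 0.0015 0.0014]
```

>>> step_arm:
  moves:
    - [-0.04, 0.027, 0, 0, 0, 0]
    - [-0.09, 0.06, 0, 0, 0, 0]
    - [-0.14, 0.093, 0, 0, 0, 0]
    - [-0.19, 0.126, 0, 0, 0, 0]
    - [-0.23, 0.153, 0, 0, 0, 0]

```text
clock: 1.35
position: [0.416, 0.3168, 0.3406]
orientation: [2.329, 2.107, -0.002]
contact_force: [0.3, 1.1, 0.5]
finger_gap: 1.002
```

>>> step_arm:
  moves:
    - [-0.045, 0.03, 0.01, 0, 0, 0]
    - [-0.09, 0.06, 0.02, 0, 0, 0]
    - [-0.13, 0.085, 0.03, 0, 0, 0]
    - [-0.16, 0.105, 0.04, 0, 0, 0]
    - [-0.16, 0.105, 0.04, 0, 0, 0]

```text
clock: 1.98
position: [0.505, 0.1441, 0.3001]
orientation: [2.334, 2.101, -0.005]
contact_force: [-0.5, 0.7, 0.0]
finger_gap: 0.998
```

```bash
python3 -c "
from h import *
rel([.5044,.1492,.30],-.1); shot('wrist','w1'); print(robot.state()['contact_force'])"
```

```text
1.975 pos [0.505  0.1441 0.3001] -> [ 0.005  -0.0011  0.0001] [-0.001   0.0035 -0.0048]
[ 0.18304043  0.35406671 -0.2313491 ]
```

View pics/w1.png

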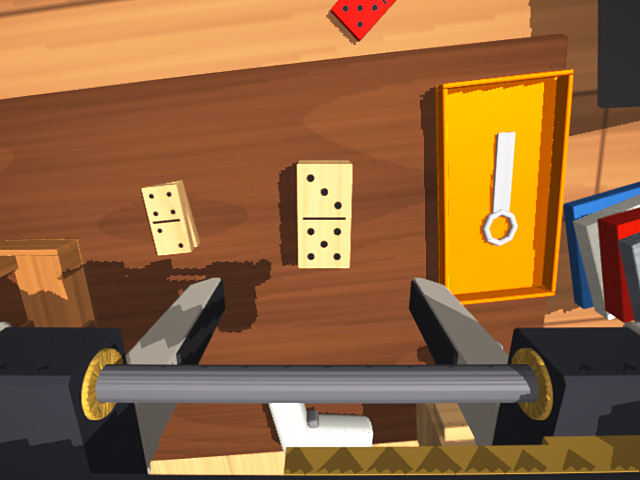

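The wrist view shows the three-pile between the fingers. Its top-face corners are at about (297,164), (352,164), (350,268) and (297,268).

```bash
python3 -c "
from h import *
P=ray('w1',[(297,164),(352,164),(350.5,268),(297,268)],.176); m=P.mean(0)
e=(P[3]+P[2]-P[1]-P[0])/2; print(m,np.linalg.norm(e),np.linalg.norm(P[0]-P[1]),np.arctan2(e[1],e[0]))
rel([.5044,.1492,.144],-.1)"
```

```text
[0.50653814 0.14904731 0.176     ] 0.09542404175456844 0.04682509063914731 -0.10694823097787874
2.025 pos [0.5045 0.146  0.3004] -> [ 0.0035 -0.0003  0.1564] [-0.0009  0.0025 -0.0025]
```

>>> step_arm:
  moves:
    - [0.003, 0.001, 0.04, 0, 0.0025, 0]
    - [0.003, 0.001, 0.09, 0, 0.0025, 0]
    - [0.003, 0.001, 0.12, 0, 0.0025, 0]
    - [0.003, 0.001, 0.135, 0, 0.0025, 0]
    - [0.003, 0.001, 0.14, 0, 0.0025, 0]

```text
clock: 2.65
position: [0.5054, 0.1494, 0.1602]
orientation: [-2.33, -2.105, 0.001]
contact_force: [0.3, -0.0, 0.7]
finger_gap: 1.0
```

```bash
python3 -c "
from h import *
rel([.5055,.149,.144],-.103)"
```

```text
2.65 pos [0.5054 0.1494 0.1602] -> [-0.0004  0.0001  0.0162] [-0.0014 -0.0001  0.0016]
```

>>> step_arm:
  moves:
    - [0, 0, 0.008, 0, 0, 0]
    - [0, 0, 0.014, 0, 0, 0]
    - [0, 0, 0.016, 0, 0, 0]
    - [0, 0, 0.016, 0, 0, 0]
    - [0, 0, 0.016, 0, 0, 0]

```text
clock: 3.28
position: [0.5056, 0.1494, 0.1445]
orientation: [-2.331, -2.105, 0.001]
contact_force: [0.7, -0.0, -0.0]
finger_gap: 1.002
```

>>> step_arm:
  moves:
    - [0, 0, 0, 0, 0, 0]
    - [0, 0, 0, 0, 0, 0]
    - [0, 0, 0, 0, 0, 0]
    - [0, 0, 0, 0, 0, 0]
    - [0, 0, 0, 0, 0, 0]
  gripper: 0
  force: 40

```text
clock: 3.9
position: [0.5056, 0.1495, 0.1445]
orientation: [-2.331, -2.105, 0.001]
contact_force: [-0.1, 0.1, 0.2]
finger_gap: 0.514
```

>>> step_arm:
  moves:
    - [0, 0, 0, 0, 0, 0]
    - [0, 0, 0, 0, 0, 0]
    - [0, 0, 0, 0, 0, 0]
    - [0, 0, 0, 0, 0, 0]
    - [0, 0, 0, 0, 0, 0]

```text
clock: 4.53
position: [0.5056, 0.1494, 0.1445]
orientation: [-2.331, -2.105, 0.001]
contact_force: [-0.2, -0.9, 0.5]
finger_gap: 0.508
```

>>> step_arm:
  moves:
    - [0, 0, -0.01, 0, 0, 0]
    - [0, 0, -0.03, 0, 0, 0]
    - [0, 0, -0.06, 0, 0, 0]
    - [0, 0, -0.09, 0, 0, 0]
    - [0, 0, -0.11, 0, 0, 0]

```text
clock: 5.15
position: [0.506, 0.1494, 0.2565]
orientation: [-2.331, -2.105, -0.002]
contact_force: [0.1, 1.2, -0.3]
finger_gap: 0.511
```

```bash
python3 -c "
from h import *
rel([.565,-.143,.255],-.093); shot('side','s2'); a=cv2.imread('pics/s2.png')
cv2.imwrite('pics/s2c.png',cv2.resize(a[80:300,200:500],None,fx=2.5,fy=2.5))"
```

```text
5.15 pos [0.506  0.1494 0.2565] -> [-0.2849  0.0884  0.0013] [ 0.0006 -0.0011 -0.0087]
```

View pics/s2c.png

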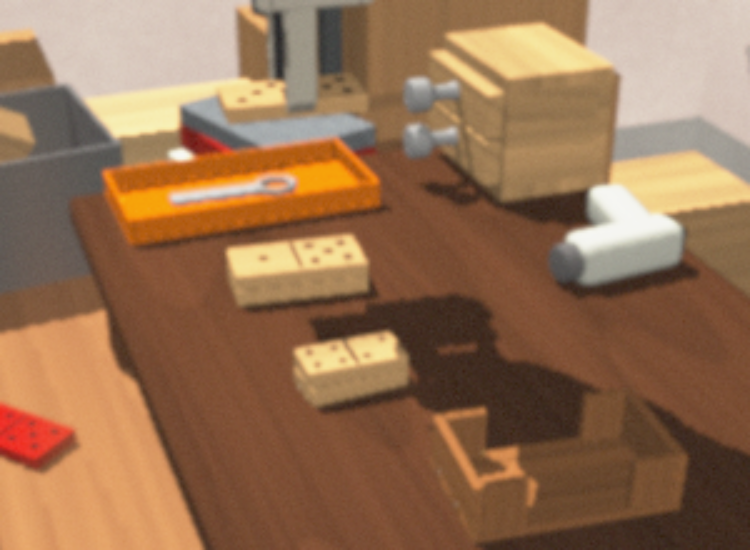

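The side view shows only one domino in the grip, at crop (290,95). Two remain in the pile at crop (298,270), so the grasp lost the lower two. I'll check the hold in the wrist and side views.

```bash
python3 -c "
from h import *
shot('wrist','w2'); a=cv2.imread('pics/w2.png'); b=cv2.imread('pics/s2.png')
A=cv2.resize(a[110:400,130:500],(560,440)); B=cv2.resize(b[75:215,280:356],(240,440),interpolation=cv2.INTER_CUBIC)
cv2.imwrite('pics/w2c.png',np.hstack([A,B]))
print(proj('s2',[.506,.1494,.2565]),robot.state()['contact_force'])
print(proj('s2',[[.506-.048,.1494-.019,z] for z in (.2565,.2565+.012,.2565+.02,.2565+.032)]))"
```

```text
[[317.10396124 133.27597151]] [-0.31865504  0.65996111 -1.11688008]
[[293.1236567  140.81091306]
 [292.74257693 133.99529574]
 [292.48595432 129.39910443]
 [292.09713369 122.42515246]]
```

View pics/w2c.png

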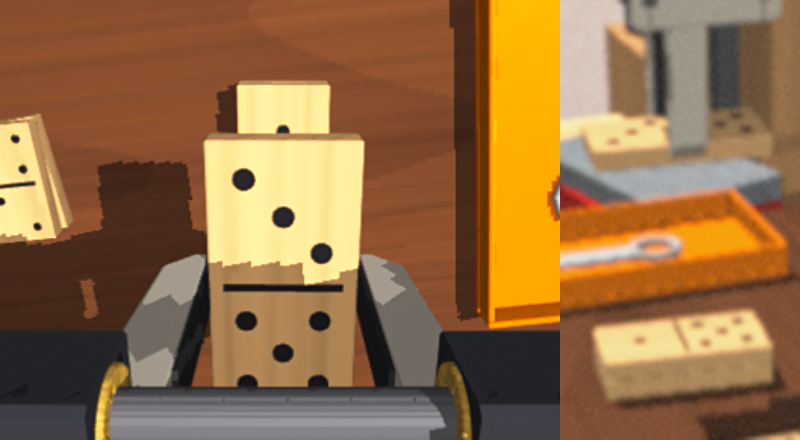

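```bash
python3 -c "
from h import *
im=robot.get_image('wrist'); T=np.linalg.inv(np.array(im['tool_from_camera'])); K=cal('w1')[0];d=cal('w1')[1]
for z in (0,-.01,-.019,-.03):
  X=np.array([[-.0465,0,z],[.0465,0,z],[-.0465,-.0075,z],[-.0465,.0075,z]]); 
  print(z,cv2.projectPoints(X.reshape(-1,1,3),cv2.Rodrigues(T[:3,:3])[0],T[:3,3],K,d)[0].reshape(-1,2).round(0).tolist())
b=cv2.imread('pics/s2.png'); cv2.imwrite('pics/s3c.png',cv2.resize(b[100:150,285:355],None,fx=11,fy=11,interpolation=cv2.INTER_CUBIC))
for x in(-.0075,.0075): print(proj('s2',[[.506+x,.1494-.024-q,.2565+z] for q in(0,.017) for z in (0,.01,.02)]).round(0).tolist())
print(robot.state()['position'])
"
```

```text
0 [[236.0, 272.0], [401.0, 272.0], [235.0, 260.0], [237.0, 284.0]]
-0.01 [[232.0, 280.0], [405.0, 280.0], [231.0, 267.0], [233.0, 292.0]]
-0.019 [[229.0, 287.0], [409.0, 287.0], [227.0, 274.0], [230.0, 300.0]]
-0.03 [[223.0, 297.0], [414.0, 297.0], [222.0, 283.0], [225.0, 310.0]]
[[317.0, 139.0], [317.0, 133.0], [317.0, 127.0], [320.0, 142.0], [320.0, 136.0], [320.0, 131.0]]
[[326.0, 137.0], [325.0, 132.0], [325.0, 126.0], [329.0, 141.0], [329.0, 135.0], [329.0, 129.0]]
[0.50612824 0.14951846 0.2555424 ]
```

View pics/s3c.png

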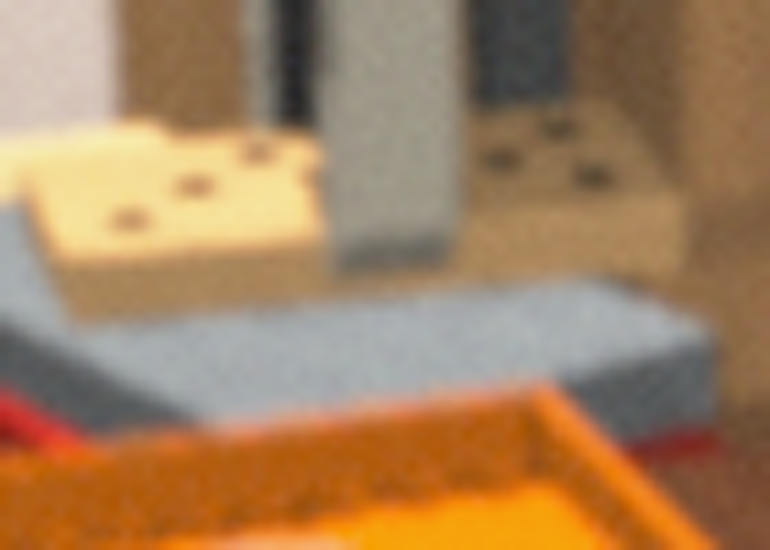

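The crop shows the finger ending halfway down the held domino. So with the jaws open, the tips sit about 25–30 mm behind the stated TCP, which matches w1. I'll put the domino back exactly where it was and regrip about 23 mm lower.

>>> step_arm:
  moves:
    - [0, 0, 0.03, 0, 0, 0]
    - [0, 0, 0.07, 0, 0, 0]
    - [0, 0, 0.09, 0, 0, 0]
    - [0, 0, 0.1, 0, 0, 0]
    - [0, 0, 0.105, 0, 0, 0]

```text
clock: 5.92
position: [0.5061, 0.1496, 0.1499]
orientation: [-2.331, -2.105, -0.002]
contact_force: [0.8, -0.2, -0.1]
finger_gap: 0.511
```

```bash
python3 -c "
from h import *
rel([.5056,.1494,.1448],-.1015)"
```

```text
5.925 pos [0.5061 0.1496 0.1499] -> [-0.0002 -0.0005  0.0051] [ 0.0003 -0.001  -0.0001]
```

>>> step_arm:
  moves:
    - [0, -0.0005, 0.003, 0, 0, 0]
    - [0, -0.0005, 0.005, 0, 0, 0]
    - [0, -0.0005, 0.0055, 0, 0, 0]
    - [0, -0.0005, 0.0055, 0, 0, 0]
    - [0, -0.0005, 0.0055, 0, 0, 0]

```text
clock: 6.55
position: [0.5056, 0.1496, 0.1446]
orientation: [-2.331, -2.105, -0.002]
contact_force: [0.2, 0.3, -0.3]
finger_gap: 0.507
```

>>> step_arm:
  moves:
    - [0, 0, 0, 0, 0, 0]
    - [0, 0, 0, 0, 0, 0]
    - [0, 0, 0, 0, 0, 0]
    - [0, 0, 0, 0, 0, 0]
    - [0, 0, 0, 0, 0, 0]
  gripper: 100

```text
clock: 7.18
position: [0.5057, 0.1497, 0.1446]
orientation: [-2.331, -2.106, -0.002]
contact_force: [-0.7, 0.4, 0.2]
finger_gap: 0.979
```

>>> step_arm:
  moves:
    - [0, 0, 0.005, 0, 0, 0]
    - [0, 0, 0.01, 0, 0, 0]
    - [0, 0, 0.014, 0, 0, 0]
    - [0, 0, 0.018, 0, 0, 0]
    - [0, 0, 0.018, 0, 0, 0]

```text
clock: 7.8
position: [0.5055, 0.1496, 0.1262]
orientation: [-2.331, -2.105, -0.001]
contact_force: [-0.4, -0.1, 0.9]
finger_gap: 0.999
```

```bash
python3 -c "
from h import *
shot('side','s4'); b=cv2.imread('pics/s4.png'); p=robot.state()['position'];print(p)
cv2.imwrite('pics/s4c.png',cv2.resize(b[130:230,270:370],None,fx=6,fy=6,interpolation=cv2.INTER_CUBIC))
c=.10
for s in(1,-1):
  for q in (.0465,.064):
    print(s*q,proj('s4',[[p[0]-.0075+s*q*c,p[1]-.0008+s*q,z] for z in (.14,.15,.16)]).round(1).tolist())
"
```

```text
[0.50559943 0.14961213 0.12643862]
0.0465 [[310.1, 183.5], [309.9, 178.8], [309.7, 174.0]]
0.064 [[308.4, 179.7], [308.2, 175.0], [308.0, 170.3]]
-0.0465 [[320.2, 206.1], [320.0, 201.0], [319.9, 196.0]]
-0.064 [[322.3, 210.7], [322.1, 205.7], [322.0, 200.5]]
```

View pics/s4c.png

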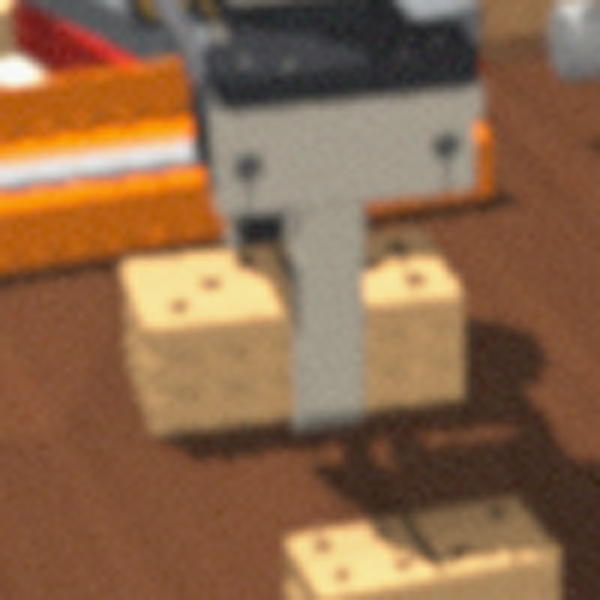

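The pile is restacked flush. The near fingertip is at crop (293,430), which puts it about 15 mm above the stool, so I'll go lower.

>>> step_arm:
  moves:
    - [0, 0, 0.003, 0, 0, 0]
    - [0, 0, 0.006, 0, 0, 0]
    - [0, 0, 0.009, 0, 0, 0]
    - [0, 0, 0.01, 0, 0, 0]
    - [0, 0, 0.01, 0, 0, 0]

```text
clock: 8.48
position: [0.5056, 0.1496, 0.1163]
orientation: [-2.331, -2.105, -0.001]
contact_force: [-0.1, -0.2, -0.1]
finger_gap: 0.996
```

```bash
python3 -c "
from h import *
shot('side','s5'); b=cv2.imread('pics/s5.png'); p=robot.state();print(p['position'],p['contact_force'])
cv2.imwrite('pics/s5c.png',cv2.resize(b[150:230,280:360],None,fx=7,fy=7,interpolation=cv2.INTER_CUBIC))
"
```

```text
[0.50562922 0.14964921 0.11643088] [ 0.09336831 -0.1151122  -0.39436303]
```

View pics/s5c.png

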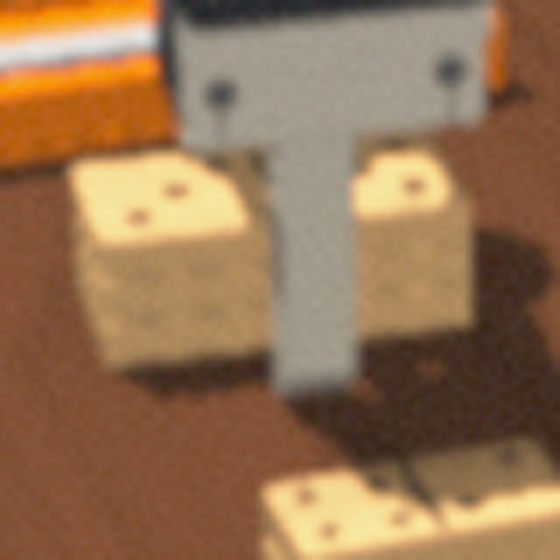

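>>> step_arm:
  moves:
    - [0, 0, 0.001, 0, 0, 0]
    - [0, 0, 0.002, 0, 0, 0]
    - [0, 0, 0.0025, 0, 0, 0]
    - [0, 0, 0.0025, 0, 0, 0]
    - [0, 0, 0.0025, 0, 0, 0]

```text
clock: 9.15
position: [0.5057, 0.1497, 0.1147]
orientation: [-2.331, -2.105, -0.002]
contact_force: [-2.2, -0.1, 11.1]
finger_gap: 1.006
```

>>> step_arm:
  moves:
    - [0, 0, 0, 0, 0, 0]
    - [0, 0, 0, 0, 0, 0]
    - [0, 0, 0, 0, 0, 0]
    - [0, 0, 0, 0, 0, 0]
    - [0, 0, 0, 0, 0, 0]
  gripper: 0
  force: 55

```text
clock: 9.78
position: [0.5057, 0.1493, 0.1148]
orientation: [-2.332, -2.105, -0.002]
contact_force: [-0.9, -1.5, 4.9]
finger_gap: 0.513
```

>>> step_arm:
  moves:
    - [0, 0, 0, 0, 0, 0]
    - [0, 0, 0, 0, 0, 0]
    - [0, 0, 0, 0, 0, 0]
    - [0, 0, 0, 0, 0, 0]
    - [0, 0, 0, 0, 0, 0]

```text
clock: 10.4
position: [0.5057, 0.1493, 0.1148]
orientation: [-2.332, -2.105, -0.002]
contact_force: [-1.1, -2.8, 4.4]
finger_gap: 0.509
```

>>> step_arm:
  moves:
    - [0, 0, -0.006, 0, 0, 0]
    - [0, 0, -0.02, 0, 0, 0]
    - [0, 0, -0.05, 0, 0, 0]
    - [0, 0, -0.08, 0, 0, 0]
    - [0, 0, -0.1, 0, 0, 0]

```text
clock: 11.02
position: [0.506, 0.1497, 0.217]
orientation: [2.332, 2.105, 0.005]
contact_force: [0.4, 0.0, -1.9]
finger_gap: 0.514
```

```bash
python3 -c "
from h import *
rel([.565,-.143,.22],-.093)
shot('side','s6'); b=cv2.imread('pics/s6.png'); p=robot.state();print(p['position'],p['contact_force'])
cv2.imwrite('pics/s6c.png',cv2.resize(b[80:220,260:400],None,fx=4.2,fy=4.2,interpolation=cv2.INTER_CUBIC))
"
```

```text
11.025 pos [0.506  0.1497 0.217 ] -> [-0.2852  0.0885 -0.0035] [ 0.0024 -0.0024 -0.0088]
[0.50695183 0.14994931 0.21900218] [1.3046349  0.93893723 1.0496469 ]
```

View pics/s6c.png

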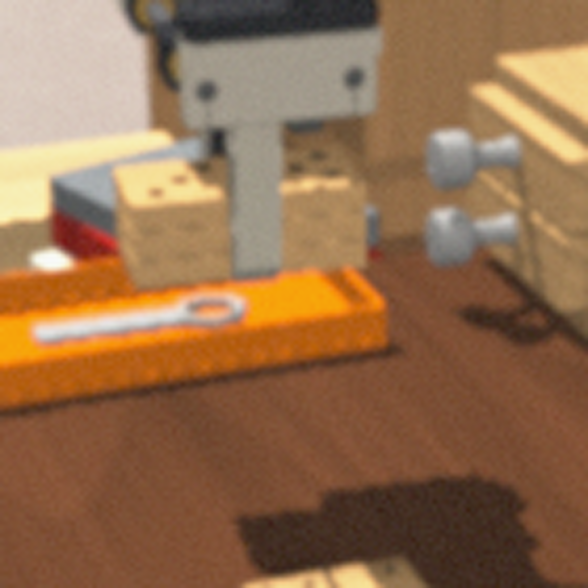

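All three dominoes are held now: three layers to the right of the finger, with the tip flush with the pile's bottom at crop (255,275). The fingertips touched the stool at TCP z 0.1148, so the pile's underside is about 25 mm behind the TCP. Next I'll carry it to the case.

>>> step_arm:
  moves:
    - [-0.03, 0.009, -0.01, 0, 0, 0]
    - [-0.07, 0.022, -0.02, 0, 0, 0]
    - [-0.11, 0.034, -0.02, 0, 0, 0]
    - [-0.15, 0.047, -0.02, 0, 0, 0]
    - [-0.19, 0.059, -0.02, 0, 0, 0]

```text
clock: 11.7
position: [0.5464, -0.0461, 0.2388]
orientation: [2.331, 2.105, 0.01]
contact_force: [0.3, 0.2, -0.4]
finger_gap: 0.515
```

```bash
cat >> h.py <<'E'
def pile(dx,dz,tilt,yaw=-.093,c=(.565,-.143),h=.0252,dy=0):
    # bottom centre of pile at case-frame dx,dy and height dz above case underside
    u=np.array([np.cos(yaw),np.sin(yaw),0]);v=np.array([-u[1],u[0],0]); b=np.array([c[0],c[1],.14+dz])+dx*u+dy*v
    rel(b-yawR(yaw,tilt)@[0,0,-h],yaw,tilt)
E
python3 -c "
from h import *
pile(-.0025,.075,.21)"
```

```text
11.7 pos [ 0.5464 -0.0461  0.2388] -> [-0.0948  0.0204  0.0481] [ 0.2153 -0.0051 -0.0082]
```

>>> step_arm:
  moves:
    - [-0.03, 0.007, 0.01, 0.02, 0, 0]
    - [-0.06, 0.013, 0.02, 0.06, 0, -0.004]
    - [-0.085, 0.018, 0.035, 0.11, -0.002, -0.008]
    - [-0.095, 0.02, 0.045, 0.16, -0.004, -0.008]
    - [-0.095, 0.02, 0.048, 0.215, -0.005, -0.008]

```text
clock: 12.32
position: [0.5565, -0.1434, 0.1899]
orientation: [-2.203, -2.003, 0.213]
contact_force: [0.4, -0.6, -1.3]
finger_gap: 0.513
```

```bash
python3 -c "
from h import *
pile(-.0025,.045,.21)
shot('side','s7');shot('top','t7'); b=cv2.imread('pics/s7.png');a=cv2.imread('pics/t7.png')
cv2.imwrite('pics/s7c.png',np.hstack([cv2.resize(b[160:310,340:490],(480,480),interpolation=cv2.INTER_CUBIC),cv2.resize(a[90:220,375:460],(314,480),interpolation=cv2.INTER_CUBIC)]))
pile(-.0025,.045,.21);pile(-.0025,.0175,.21)
"
```

```text
12.325 pos [ 0.5565 -0.1434  0.1899] -> [0.0012 0.0069 0.0287] [-0.0022 -0.0002 -0.0017]
12.425 pos [ 0.5576 -0.1421  0.1894] -> [-0.0002  0.0058  0.0285] [-0.0012 -0.0002  0.0004]
12.425 pos [ 0.5576 -0.1421  0.1894] -> [-0.0002  0.0115  0.0554] [-0.0012 -0.0002  0.0004]
```

View pics/s7c.png

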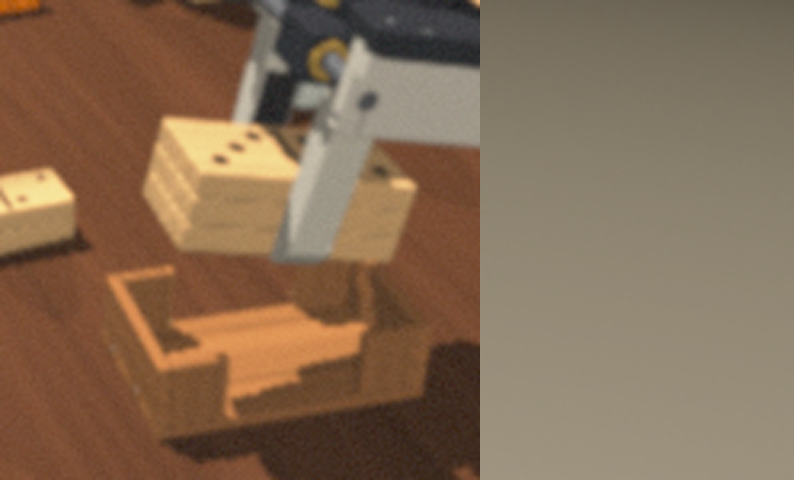

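The side view shows the three-layer pile tilted above the case with its +x end down. I'll check model projections against the pixels I read: pile near-bottom corners at crop (183,248) and (390,262), case near-rim corners at (165,362) and (430,322).

```bash
python3 -c "
from h import *
s=robot.state(); W=Ro.from_rotvec(s['orientation']).as_matrix()
P=[s['position']+W@np.array([-.024,y,-.0252]) for y in(-.048,.048)]
print('pile model',proj('s7',P).round(1).tolist(),'read',[(397.2,237.5),(461.9,241.9)])
u=np.array([np.cos(.093),-np.sin(.093),0]);v=np.array([-u[1],u[0],0]);c=np.array([.565,-.143,.176])
print('case model',proj('s7',[c-.061*u-.037*v,c+.061*u-.037*v,c-.061*u+.037*v]).round(1).tolist(),'read',[(391.6,273.1),(474.4,260.6),(340+108*.3125,160+278*.3125)])
print(proj('s7',[c,c+.01*u,c+.01*v]).round(1).tolist())
pile(-.0025,.0175,.21)"
```

```text
pile model [[396.5, 238.1], [462.4, 241.5]] read [(397.2, 237.5), (461.9, 241.9)]
case model [[389.2, 275.9], [475.2, 262.5], [372.4, 246.0]] read [(391.6, 273.1), (474.4, 260.6), (373.75, 246.875)]
[[422.6, 254.1], [429.3, 253.1], [419.9, 250.2]]
12.425 pos [ 0.5576 -0.1421  0.1894] -> [-0.0002  0.0115  0.0554] [-0.0012 -0.0002  0.0004]
```

>>> step_arm:
  moves:
    - [0, 0.002, 0.01, 0, 0, 0]
    - [0.001, 0.005, 0.025, 0, 0, 0]
    - [0.001, 0.008, 0.038, 0, 0, 0]
    - [0.001, 0.01, 0.046, 0, 0, 0]
    - [0.001, 0.0105, 0.05, 0, 0, 0]

```text
clock: 13.05
position: [0.5573, -0.1411, 0.1377]
orientation: [-2.201, -2.006, 0.213]
contact_force: [-0.4, 0.6, -0.8]
finger_gap: 0.512
```

```bash
python3 -c "
from h import *
pile(-.0025,.0175,.21,dy=.001)
pile(-.001,.0115,.1,dy=.001)"
```

```text
13.05 pos [ 0.5573 -0.1411  0.1377] -> [-0.0002  0.0011  0.0048] [-0.0017 -0.0002  0.0004]
13.05 pos [ 0.5573 -0.1411  0.1377] -> [-0.0002  0.0066  0.0101] [-0.1117 -0.0002  0.0004]
```

>>> step_arm:
  moves:
    - [0, 0.001, 0.002, 0, 0, 0]
    - [0, 0.001, 0.004, 0, 0, 0]
    - [0, 0.001, 0.0045, 0, 0, 0]
    - [0, 0.001, 0.0045, 0, 0, 0]
    - [0, 0.001, 0.0045, 0, 0, 0]

```text
clock: 13.68
position: [0.5574, -0.1411, 0.1333]
orientation: [-2.201, -2.006, 0.213]
contact_force: [0.4, -0.2, -1.1]
finger_gap: 0.51
```

```bash
python3 -c "
from h import *
pile(-.001,.0125,.1,dy=.001)
pile(-.000,.008,0,dy=.001)"
```

```text
13.675 pos [ 0.5574 -0.1411  0.1333] -> [-0.0002  0.0054  0.0048] [-0.1115 -0.0002  0.0004]
13.675 pos [ 0.5574 -0.1411  0.1333] -> [-0.0002  0.0098  0.0086] [-2.115e-01 -2.000e-04  3.000e-04]
```

No contact, and the tilted pose has been held for more than 0.6 s. Now I'll lay the pile level.

>>> step_arm:
  moves:
    - [0, 0.002, 0.002, -0.04, 0, 0]
    - [0, 0.004, 0.004, -0.08, 0, 0]
    - [0, 0.006, 0.0055, -0.13, 0, 0]
    - [0, 0.008, 0.007, -0.17, 0, 0]
    - [0, 0.0098, 0.0085, -0.211, 0, 0]

```text
clock: 14.3
position: [0.5653, -0.1418, 0.1231]
orientation: [2.321, 2.116, 0.001]
contact_force: [-0.4, 0.3, -1.3]
finger_gap: 0.513
```

```bash
python3 -c "
from h import *
pile(-.000,.005,0,dy=.001);print(robot.state()['contact_force'])"
```

```text
14.3 pos [ 0.5653 -0.1418  0.1231] -> [-0.0002 -0.0002  0.0033] [ 0.0011 -0.0002  0.0004]
[-0.44279095  0.2528042  -1.25633131]
```

>>> step_arm:
  moves:
    - [0, 0, 0.001, 0.001, 0, 0]
    - [0, 0, 0.002, 0.001, 0, 0]
    - [0, 0, 0.003, 0.001, 0, 0]
    - [0, 0, 0.0035, 0.001, 0, 0]
    - [0, 0, 0.0035, 0.001, 0, 0]

```text
clock: 14.92
position: [0.5657, -0.1418, 0.1198]
orientation: [2.322, 2.116, 0.001]
contact_force: [-1.1, 0.5, 3.3]
finger_gap: 0.515
```

>>> step_arm:
  moves:
    - [0, 0, 0, 0, 0, 0]
    - [0, 0, 0, 0, 0, 0]
    - [0, 0, 0, 0, 0, 0]
    - [0, 0, 0, 0, 0, 0]
    - [0, 0, 0, 0, 0, 0]
  gripper: 100

```text
clock: 15.55
position: [0.5655, -0.142, 0.1197]
orientation: [2.322, 2.116, 0.0]
contact_force: [0.5, 0.2, 1.0]
finger_gap: 0.981
```

>>> step_arm:
  moves:
    - [0, 0, -0.01, 0, 0, 0]
    - [0, 0, -0.03, 0, 0, 0]
    - [0, 0, -0.06, 0, 0, 0]
    - [0, 0, -0.1, 0, 0, 0]
    - [0, 0, -0.13, 0, 0, 0]

```text
clock: 16.18
position: [0.5656, -0.1423, 0.252]
orientation: [2.321, 2.115, 0.002]
contact_force: [-0.0, -0.7, 1.3]
finger_gap: 1.004
```

>>> step_arm:
  moves:
    - [0, 0, -0.03, 0, 0, 0]
    - [0, 0, -0.06, 0, 0, 0]
    - [0, 0, -0.09, 0, 0, 0]
    - [0, 0, -0.1, 0, 0, 0]
    - [0, 0, -0.1, 0, 0, 0]

```text
clock: 16.8
position: [0.5654, -0.1423, 0.3523]
orientation: [2.321, 2.114, 0.003]
contact_force: [-0.3, -0.9, -0.2]
finger_gap: 0.999
```

```bash
python3 -c "
from h import *
shot('side','s8');shot('wrist','w8'); b=cv2.imread('pics/s8.png');a=cv2.imread('pics/w8.png')
cv2.imwrite('pics/s8c.png',np.hstack([cv2.resize(b[210:310,360:490],(400,308),interpolation=cv2.INTER_CUBIC),cv2.resize(a[100:408,120:520],(400,308))]))
print(robot.state()['contact_force'])
"
```

```text
[-0.40386775  0.5388692   0.03733879]
```

View pics/s8c.png

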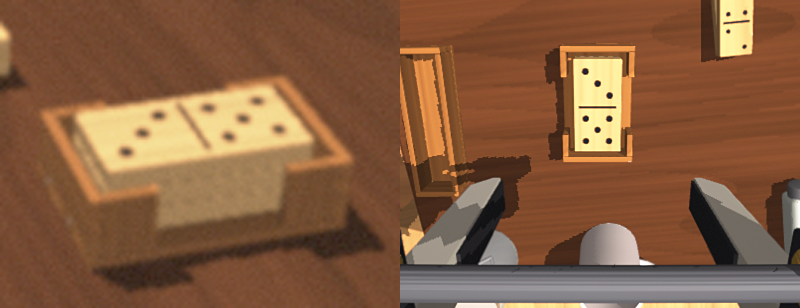

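The pile lies level in the case. In the wrist view its centre is at about (597,105), against the case's centre at about (597,104). The top face is just above the rim, as it should be.

```bash
python3 -c "
from h import *
robot.close_job();print(robot.state()['clock'])"
```

```text
the job is handed in; nothing more can be done
the job is handed in; nothing more can be done
```

The three dominoes are lying flat in the notched case, stacked in their first order, and the job is handed in. The arm was clear of everything at about 17 s of the 42 s; no verdict was reported.

- **First grasp failed:** it lifted only the top domino, because the open fingertips sit about 25–30 mm behind the stated TCP. I set that domino back in place and regripped about 30 mm lower. The fingertips touched the stool at about 11 N on the way down. The side view then showed all three held.
- **Tilting in:** I leaned the pile about 12° with its +x end down and lowered it into the case. I held it there for over 0.6 s, with domino_low's origin about 18–22 mm above the case's underside by the arm's pose. I then levelled it, felt floor contact at about 3 N, released and rose clear.
- **Last checks:** the side and wrist views show the pile level and centred to about 1 mm by eye, with the top face just above the rim and the gripper about 0.2 m above it. The order is inferred: the same 3/5 face is on top, and no later pictures showed layers shifting.
- **Disagreement:** before lowering, the case corners I read in the side view were 1–3 pixels (about 2 mm) off the pose measured from the top view. That is within calibration, and I shifted the target 1 mm for it.

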